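Clip the glass core tube into the sloping holder

TASK

Take the longer of the two capped glass core tubes out of the rack and press it into the sloping holder, cap end uppermost, so that it snaps fully home past the sprung jaws of both clips and its lower end rests against the foot stop. The glass is thin: grip it as lightly as you can and press it home gently, by feel, so that it does not crack. Leave everything else on the bench as it is.

Things in the scene. Friction and masses are not known exactly. Their poses are not given: they have to be found in the camera images.
- tube: the long capped glass tube with a grey rock core: 160 mm long in all, glass 24 mm in diameter, white cap 28 mm in diameter on the last 22 mm of its +x end. Origin on its axis at mid-length; x runs along the axis towards the cap. Starts in either groove of the rack. 0.08 to 0.15 kg. The glass cracks if both pads together squeeze it with over 70 N or its contacts with the holder add up to over 45 N
- foot (a point): centre of the tube's uncapped flat end face, 80 mm from its origin along its -x
- rack: fixed grey plastic rack, 100 x 170 mm, base plate 6 mm thick; origin under its centre. Two grooves along its x at y = +45 and -45 mm, in two crossbars 12 mm wide at x = -30 and +30 mm, bar tops 25 mm and groove cheeks 35 mm above the table; a tube lies in it with its axis 37 mm above the table, cap towards +x (roughly at the robot), free all round between the bars (48 mm)
- stand: fixed foot of the sloping holder: dark steel base 220 x 110 x 12 mm, origin under its centre; the holder rises towards its +x, which points roughly at the robot
- cradle: sloping upper part of the holder. Origin: where the origin of a fully seated tube lies, 98 mm above the table; x runs along the seated tube, rising at 30 degrees, away from the foot stop; z is square to the slope, out of the clips' mouths (leaning to the stand's -x). Clips at x = -42 and +42 mm; the 70 mm between them is free on both sides, down to a spine plate at z = -32 mm
- clip_low (a point): axis of the seat in the lower fork clip (cradle x = -42 mm). Clip: 14 mm wide; seat floor 12 mm below the axis; on +y a rigid prong, inner face 12.7 mm off, straight to z = 11 mm, then flared out to z = 31 mm; on -y a sprung hinged jaw whose nose closes over the seated tube, with a sloping lead-in from z = 30 mm. Mouth 36 mm wide at z = 30 mm, its middle at y = +2 mm
- clip_high (a point): the same for the upper clip (cradle x = +42 mm). A 24 mm tube touches the lead-ins with its axis at about z = 20 mm; snapping it past both jaws takes about 6 to 11 N in all, along the cradle's -z
- stop (a point): the point on the foot stop's face where the centre of the tube's lower end rests when seated (cradle x = -80, y = 0, z = 0 mm); the stop is a plate 36 mm wide that reaches up to cradle z = 30 mm, facing the cradle's +x
- jaw_low (a joint): sprung jaw of the lower clip, rad: 0 shut (as it stands at rest), positive when pushed aside; about 0.16 as the tube passes
- jaw_high (a joint): sprung jaw of the upper clip, the same
- short_tube: bystander: the shorter capped glass tube, 100 mm long, 24 mm in diameter, in the other groove of the rack; origin on its axis at mid-length
- dropper: bystander: small amber dropper bottle, 32 mm in diameter, 75 mm tall; origin under its centre, standing between rack and holder
- dish: bystander: glass dish, 90 mm in diameter, 16 mm high
- jar: bystander: jar, 68 mm in diameter, 90 mm high
- mug: bystander: white mug, 82 mm in diameter, 95 mm high
- figurine: bystander: copper figurine, 48 mm in diameter, 126 mm high
- mouse: bystander: black computer mouse, 34 mm high
- screwdriver: bystander: screwdriver lying on the table
Not all that is in view belongs to the job. What is shaped like the rack but brown or red is not meant.

How it is judged:
On the way:
1. the long tube is lifted clear of the rack (height (world z) of tube above 0.07 m and contact force between tube and rack below 0.01 N), for 0.1 s.
At the end, for the whole second after the job is handed in: The long tube sits in the holder: its middle within 3 mm of the seat axis in the cradle's y and z, its axis within 0.05 rad of the cradle's, its uncapped lower end within 4 mm of the foot stop along the slope, both jaws shut over it again (under 0.06 rad), at rest (z of tube in the frame of cradle between -0.003 and 0.003 m and y of tube in the frame of cradle between -0.003 and 0.003 m and x of foot in the frame of cradle between -0.084 and -0.076 m and angle between the x axis of tube and the x axis of cradle, either way round below 0.05 rad and value of joint each of jaw_low, jaw_high below 0.06 rad and linear speed of tube below 0.01 m/s and angular speed of tube below 0.1 rad/s); the robot touches nothing.
It fails at once if the tube is squeezed: finger forces on it add up to more than 70 N (two pads together) (contact force between tube and the fingers above 70 N).
It fails at once if the tube is pressed against the holder with more than 45 N (its contact forces added up) (contact force between tube and stand above 45 N).
It fails at once if another thing on the bench is disturbed: moved by more than 20 mm (distance of any of short_tube, dropper, dish, jar, mug, figurine, mouse, screwdriver from where it was at the start of the episode above 0.02 m).
It also fails if it takes over 61 s, if anything falls off the work surface, if the arm or the gripper's body presses on something with over 40 N, if the wrist force passes 120 N, or if a joint passes its speed limit or range.

ROBOT

A 6-joint arm with a two-finger parallel gripper is mounted at the origin on the work surface. World frame = base frame: x ahead of the robot, y to its left, z up, the work surface at z = 0. Lengths are in m, angles in rad, forces in N, time in s.
With the tool pointing down it reaches from about 0.375 to 0.975 m from the base axis. Payload 3.8 kg.
Tool frame: the origin (TCP) lies midway between the tips of the shut fingers; the grasp point (between the pads) lies 19 mm behind it; z points along the fingers, y is the direction in which the jaws open and shut (so a half turn about z gives the same grasp; the last joint's range is limited). The gripper opens to 85 mm and grips with 20 to 120 N. Pads are 22 mm wide; open, the fingers measure 114 mm over their backs; the gripper's body (76 mm by 85 mm) begins 54 mm behind the grasp point. The pads swing forward as they close: fully open they stand 13 mm farther back than shut.
Start: joints at [-1.31, 0.264, 1.604, -0, 1.274, -0.037], TCP at [0.198, -0.645, 0.231] pointing down, gripper open.
Joint ranges: [-2.63, 2.63], [-0.94, 2.18], [0.31, 2.57], [-1.31, 4.45], [0, 2.66], [-2.55, 2.55]. Speed limits (rad/s): [2.57, 2.57, 3.14, 3.14, 3.14, 3.14].

INTERFACE

Orientations are given as a rotation vector (axis times angle).
In Python, from workcell import bot gives the robot as it stands.
- The arm moves only by the tool drive_tool, never from a script. Its argument "deltas" is a list of rows, each an object with "hand": the opening, from 0 (shut) to 1 (fully open); "offset": the shift along the world's x, y, z in cm, a list of three; "angular": the turn, a rotation vector about the world's x, y, z in degrees, a list of three. A call has 1 to 8 rows; each row is the pose to reach, as a shift and turn from the pose commanded when the call began; what a row does not reach only later rows make up. A row lasts 1/8 s, in which the tool goes at most 62.5 mm and 10.7 degrees, less where a joint would pass 70% of its speed; a pose out of reach is approached as far as the arm can. A call with a gripper value outside its range is refused whole. The fingers move at their own pace and stop on an object; "force" is the grip in N (left out, the last holds). Time passes only in rows, so rows that repeat a pose let the fingers close. It gives the time, the measured TCP pose, the force and the opening at its end, in the units of the state.
- bot.read_state(): the state, without advancing time (a new reading comes with each control period).
- bot.read_camera(name): name is "side" or "top" or "wrist"; returns a dict with "frame" (384x512x3 uint8, blue, green, red), "mtx" (3x3 intrinsics, pixels), "k1" (the pictures are not rectified: a ray, as slopes to the right and down, at radius r is drawn at 1 + k1 r^2 times it, then the intrinsics apply), "R" (3x3) and "t" (3): a world point X has camera coordinates R X + t. Camera axes: x right, y down, z forward; pixel columns grow to the right and rows downward; lengths in m; the calibration is good to about 2 mm. A picture is of the moment at which its call begins. There is no depth.
- bot.finish_job(): hands the job in, once; it reports no verdict.
The state is a dict: "time": time; "q": joint angles; "joint_vel": joint speeds; "joint_torque": joint torques, N m; "tool_pos": TCP position; "tcp_rot": TCP orientation; "wrist_force": force on the tool from outside, world axes, zero at the start; "torque": the same for the moment, N m; "width": opening from 0.0 (shut) to 1.0 (fully open).
Only numpy, scipy, OpenCV 4.12 (cv2) and the standard library are available. Lean on these libraries where they do the work, as an engineer would, in place of code of your own. Each camera call takes 0.05 s, during which the arm holds its last target. There are 200 camera calls.

## Working session

There is one attempt and no reset: what is moved stays moved. The work goes in short steps, Python scripts to look and compute and a tool call to move; the robot and the scene stay as the last step left them, time stands still between calls to the robot, and variables do not carry over. Pictures are saved under pics/ and viewed, about 8 in all and at most 12, crops included, and the job is handed in when it is done.

Besides the shell and the picture viewer there is one more tool, called after "Emit:" as name(argument=value, ...) on one line, values as JSON. drive_tool: Moves the arm, as the interface text tells. Its arguments: {"type":"object","properties":{"deltas":{"type":"array"},"force":{"type":"number"}},"required":["deltas"]}

```bash
mkdir -p pics; ls; python3 - <<'E'
from workcell import bot
import cv2,numpy as np,pickle
s=bot.read_state(); print(s)
D={}
for n in ("side","top","wrist"):
    c=bot.read_camera(n); D[n]=c; cv2.imwrite(f"pics/{n}0.png",c["frame"])
    print(n,np.round(c["mtx"],1).tolist(),c["k1"],np.round(c["R"],3).tolist(),np.round(c["t"],3).tolist())
pickle.dump(D,open("cams0.pkl","wb"))
E
```

```text
pics
{'time': 0.0, 'q': array([-1.30992097e+00,  2.64784959e-01,  1.60536730e+00, -1.94106446e-05,
        1.27368704e+00, -3.68761765e-02]), 'joint_vel': array([ 0.00120314, -0.00139645, -0.00049275,  0.00011305, -0.00088848,
       -0.00120159]), 'joint_torque': array([-3.27013840e-04, -5.15117562e+01, -3.67313647e+01, -2.79824790e-04,
        1.27869731e-02, -1.98412636e-05]), 'tool_pos': array([ 0.1978463 , -0.64459686,  0.2299442 ]), 'tcp_rot': array([-3.10463461e+00, -4.65659225e-01,  4.23085208e-04]), 'wrist_force': array([ 0.29480522, -0.0191056 , -0.58307818]), 'torque': array([0.06802829, 0.01538914, 0.00447436]), 'width': 0.999223418252687}
side [[354.3, 0.0, 248.4], [0.0, 354.3, 193.4], [0.0, 0.0, 1.0]] 0.002420837944240756 [[-0.838, -0.546, 0.007], [-0.344, 0.517, -0.784], [0.424, -0.659, -0.621]] [0.444, 0.255, 0.884]
top [[399.2, 0.0, 258.7], [0.0, 399.2, 188.7], [0.0, 0.0, 1.0]] -0.0649164129548896 [[-0.0, -1.0, -0.017], [-0.996, 0.002, -0.084], [0.084, 0.017, -0.996]] [0.016, 0.519, 1.334]
wrist [[277.6, 0.0, 255.4], [0.0, 277.6, 188.1], [0.0, 0.0, 1.0]] 0.011337695593644054 [[0.294, -0.956, -0.002], [-0.92, -0.283, 0.272], [-0.26, -0.078, -0.962]] [-0.673, -0.036, 0.379]
```

View pics/top0.png

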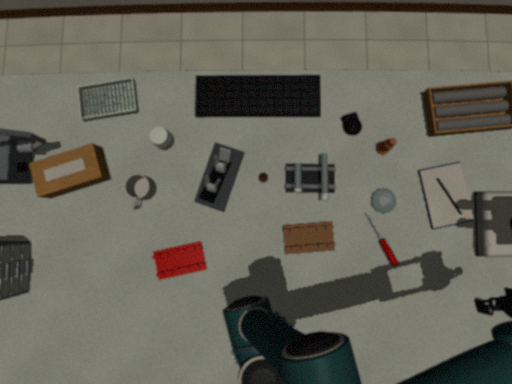

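View pics/side0.png

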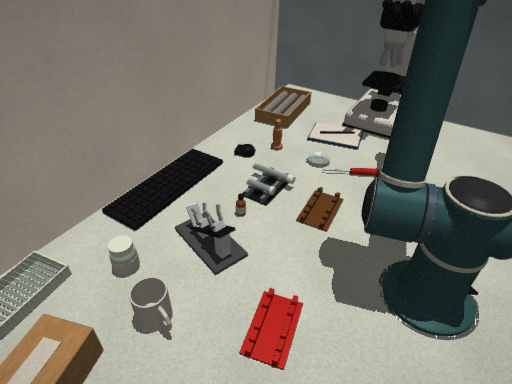

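Top view: the grey rack is at about (311,178). It holds a longer tube at column 324, rows 152–200, and a shorter one at column 291. The brown (308,237) and red (180,260) racks are decoys. The holder is at about (219,176) and the dropper at (263,177). I'll confirm with an enlarged crop.

```bash
python3 - <<'E'
import cv2,numpy as np,pickle
D=pickle.load(open("cams0.pkl","rb"))
t=D["top"]["frame"][130:225,185:345]; s=D["side"]["frame"][155:275,165:305]
a=cv2.resize(t,None,fx=5,fy=5,interpolation=cv2.INTER_CUBIC)   # 800x475
cv2.imwrite("pics/topcrop.png",cv2.convertScaleAbs(a,alpha=1.5))
b=cv2.resize(s,None,fx=5,fy=5,interpolation=cv2.INTER_CUBIC)   # 700x600
cv2.imwrite("pics/sidecrop.png",cv2.convertScaleAbs(b,alpha=1.5))
E
```

```text
(no output)
```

View pics/topcrop.png

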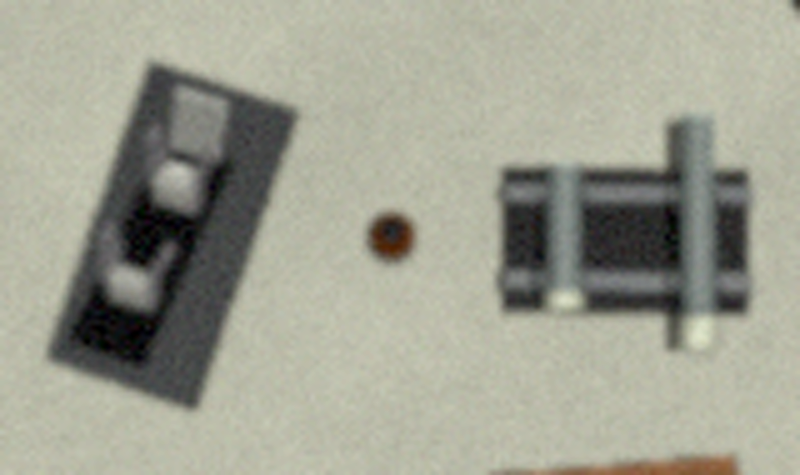

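View pics/sidecrop.png

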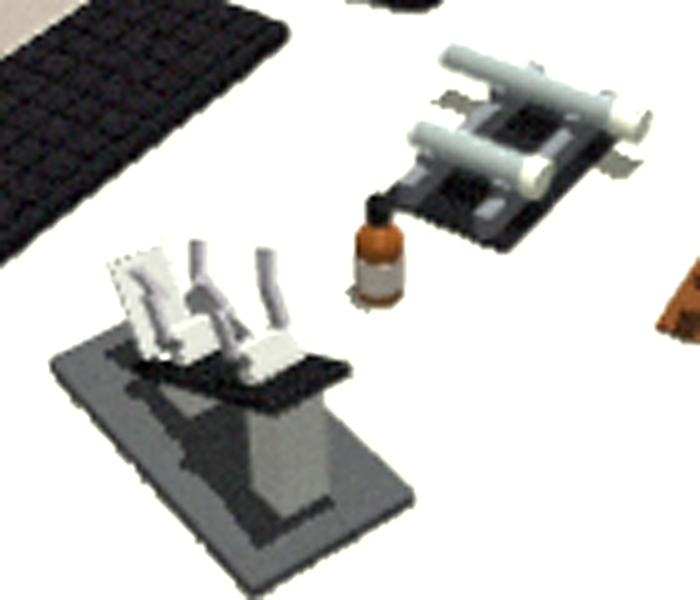

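The crop confirms it. The right-hand tube (crop x≈697, y 118–348) is the long one, with its cap towards the robot. The left-hand tube (crop x≈565, y 165–308) is the short one. The holder's stop plate is at the top of the crop (200,125), and its rising end points towards the robot at the bottom. Next I'll measure.

```bash
cat > h.py <<'E'
import cv2,numpy as np
def rays(c,px):
    px=np.asarray(px,float).reshape(-1,1,2)
    u=cv2.undistortPoints(px,c["mtx"],np.array([c["k1"],0,0,0.]))[:,0]
    d=np.c_[u,np.ones(len(u))]@c["R"]; o=-c["R"].T@c["t"]; return o,d
def plane(c,px,z):
    o,d=rays(c,px); return o+d*((z-o[2])/d[:,2])[:,None]
def proj(c,X):
    return cv2.projectPoints(np.asarray(X,float).reshape(-1,1,3),cv2.Rodrigues(np.asarray(c["R"],float))[0],np.asarray(c["t"],float),c["mtx"],np.array([c["k1"],0,0,0.]))[0][:,0]
def big(m):
    cs,_=cv2.findContours(m.astype(np.uint8),cv2.RETR_EXTERNAL,cv2.CHAIN_APPROX_NONE)
    return max(cs,key=cv2.contourArea)[:,0].astype(float)
E
python3 - <<'E'
import cv2,numpy as np,pickle
from h import *
c=pickle.load(open("cams0.pkl","rb"))["top"]; f=cv2.GaussianBlur(c["frame"],(3,3),0).astype(int)
g=f.max(2); print("table",np.median(g[130:225,185:345]))
def roi(m,x0,x1,y0,y1):
    k=np.zeros_like(m);k[y0:y1,x0:x1]=m[y0:y1,x0:x1];return k
ct=big(roi(g<115,190,250,138,216)); P=plane(c,ct,.012)
r=cv2.minAreaRect(P[:,:2].astype(np.float32)); print("stand",r, cv2.boxPoints(r).round(4).tolist())
# corner from crop
cc=np.array([[152,62],[300,108],[198,408],[48,355]])/5+[185,130]-.4
print("corners by eye",plane(c,cc,.012)[:,:2].round(4).tolist())
print("dropper",plane(c,[[391/5+184.6,237/5+129.6]],.075).round(4))
cr=np.array([[503,170],[748,170],[748,310],[503,310]])/5+[184.6,129.6]
print("rack by eye",plane(c,cr,.006)[:,:2].round(4).tolist())
# long tube: pale-bright pixels by columns
te=np.array([[694,117],[697,348],[565,165],[565,308]])/5+[184.6,129.6]
print("tube ends",plane(c,te,.037)[:,:2].round(4).tolist())
print(f[150:205:6,318:332].max(2))
E
```

```text
table 124.0
stand ((0.5628010034561157, 0.151742085814476), (0.11933285742998123, 0.22840459644794464), 71.05413055419922) [[0.43540000915527344, 0.1324000060558319], [0.6514000296592712, 0.05820000171661377], [0.6901999711990356, 0.17110000550746918], [0.4742000102996826, 0.24529999494552612]]
corners by eye [[0.6827, 0.1669], [0.65, 0.064], [0.443, 0.1332], [0.4793, 0.2366]]
dropper [[0.5529 0.0009 0.075 ]]
rack by eye [[0.6072, -0.0761], [0.6069, -0.2453], [0.5099, -0.2437], [0.5103, -0.0755]]
tube ends [[0.6386, -0.204], [0.4821, -0.2037], [0.6059, -0.1164], [0.5091, -0.1155]]
[[128 129 129 128 127 127 127 127 128 128 129 128 127 125]
 [ 87  66  59  65  75  86  93  95  97 106 118 125 125 125]
 [ 81  60  54  62  74  86  92  94  96 102 110 115 116 117]
 [ 66  63  62  65  74  85  92  92  86  77  72  74  76  78]
 [ 16  12  25  48  69  83  92  92  82  67  48  35  32  31]
 [ 23  18  28  50  69  83  92  93  84  68  51  38  31  28]
 [ 65  63  62  64  73  85  93  93  87  79  74  76  81  82]
 [ 51  40  43  57  75  90  99 102  99  89  77  70  67  67]
 [ 89  74  79  96 116 132 140 140 134 125 119 119 123 127]
 [126 125 126 126 126 127 127 127 126 126 127 127 127 125]]
```

```bash
python3 - <<'E'
import pickle,numpy as np
from h import *
from scipy.spatial.transform import Rotation as Ro
c=pickle.load(open("cams0.pkl","rb"))["wrist"]
o=-c["R"].T@c["t"]; T=Ro.from_rotvec([-3.1046,-.46566,.0004]).as_matrix(); p=np.array([.19785,-.6446,.22994])
print("cam in tool",T.T@(o-p), "axes in tool (cols x,y,z)\n",(T.T@c["R"].T).round(3))
np.savez("cal.npz",co=T.T@(o-p),cR=T.T@c["R"].T)
Rz=lambda a:Ro.from_euler('z',a,degrees=True).as_matrix()
for nm,C,z in(("stand",[.563,.15,.07],.1),("rack",[.56,-.2,.037],.037)):
  for yaw in (0,180,-19,161):
    Tt=Rz(yaw)@np.diag([1,-1,-1.]); off=Tt@(T.T@(o-p)); d=Tt@(T.T@c["R"].T)[:,2]
    for h in (.3,):
        cam_z=h+off[2]; hit=off+d*((z-cam_z)/d[2]); print(nm,yaw,"TCP xy so view centred:",(np.array(C)-hit)[:2].round(3),h)
E
```

```text
cam in tool [ 0.06872877 -0.00128825 -0.14357317] axes in tool (cols x,y,z)
 [[ 0.001 -0.962 -0.272]
 [ 1.     0.001  0.001]
 [-0.    -0.272  0.962]]
stand 0 TCP xy so view centred: [0.591 0.149] 0.3
stand 180 TCP xy so view centred: [0.535 0.151] 0.3
stand -19 TCP xy so view centred: [0.589 0.14 ] 0.3
stand 161 TCP xy so view centred: [0.537 0.16 ] 0.3
rack 0 TCP xy so view centred: [ 0.606 -0.201] 0.3
rack 180 TCP xy so view centred: [ 0.514 -0.199] 0.3
rack -19 TCP xy so view centred: [ 0.603 -0.216] 0.3
rack 161 TCP xy so view centred: [ 0.517 -0.184] 0.3
```

Emit:
drive_tool(deltas=[{"hand": 1,"offset": [2,5,2],"angular": [0,0,9]},{"hand": 1,"offset": [4,10,4],"angular": [0,0,18]},{"hand": 1,"offset": [6,15,6],"angular": [0,0,27]},{"hand": 1,"offset": [9,20,7],"angular": [0,0,36]},{"hand": 1,"offset": [11,25,7],"angular": [0,0,45]},{"hand": 1,"offset": [13,30,7],"angular": [0,0,54]},{"hand": 1,"offset": [15,35,7],"angular": [0,0,63]},{"hand": 1,"offset": [17,40,7],"angular": [0,0,72]}], force=20)

```text
time: 1.15
tool_pos: [0.3682, -0.2435, 0.3011]
tcp_rot: [2.234, 2.208, 0.0]
wrist_force: [1.4, 0.1, -0.4]
width: 1.002
```

Emit:
drive_tool(deltas=[{"hand": 1,"offset": [2,5,0],"angular": [0,0,9]},{"hand": 1,"offset": [4,10,0],"angular": [0,0,18]},{"hand": 1,"offset": [6,15,0],"angular": [0,0,27]},{"hand": 1,"offset": [9,20,0],"angular": [0,0,36]},{"hand": 1,"offset": [11,25,0],"angular": [0,0,45]},{"hand": 1,"offset": [13,30,0],"angular": [0,0,54]},{"hand": 1,"offset": [15,35,0],"angular": [0,0,63]},{"hand": 1,"offset": [17,40.5,0],"angular": [0,0,72]}])

```text
time: 2.15
tool_pos: [0.5383, 0.1613, 0.301]
tcp_rot: [0.509, 3.1, -0.001]
wrist_force: [0.1, -0.4, -0.4]
width: 0.999
```

Emit:
drive_tool(deltas=[{"hand": 1,"offset": [0,0,0],"angular": [0,0,0]},{"hand": 1,"offset": [0,0,0],"angular": [0,0,0]}])

```text
time: 2.4
tool_pos: [0.5376, 0.1595, 0.3007]
tcp_rot: [-0.517, -3.098, 0.002]
wrist_force: [-0.3, -0.3, 0.6]
width: 1.003
```

```bash
python3 - <<'E'
from workcell import bot
import cv2,numpy as np,pickle
s=bot.read_state(); print(s["time"],s["q"].round(3),s["tool_pos"],s["tcp_rot"])
c=bot.read_camera("wrist"); c["pos"]=s["tool_pos"];c["rot"]=s["tcp_rot"]; pickle.dump(c,open("w1.pkl","wb"))
cv2.imwrite("pics/w1.png",cv2.convertScaleAbs(cv2.resize(c["frame"],(768,576),interpolation=cv2.INTER_CUBIC),alpha=1.4))
E
```

```text
2.4 [ 2.440e-01  1.300e-02  1.761e+00 -1.000e-03  1.370e+00 -9.960e-01] [0.53758132 0.15954669 0.30066064] [-5.16651141e-01 -3.09761120e+00  1.79958189e-03]
```

View pics/w1.png

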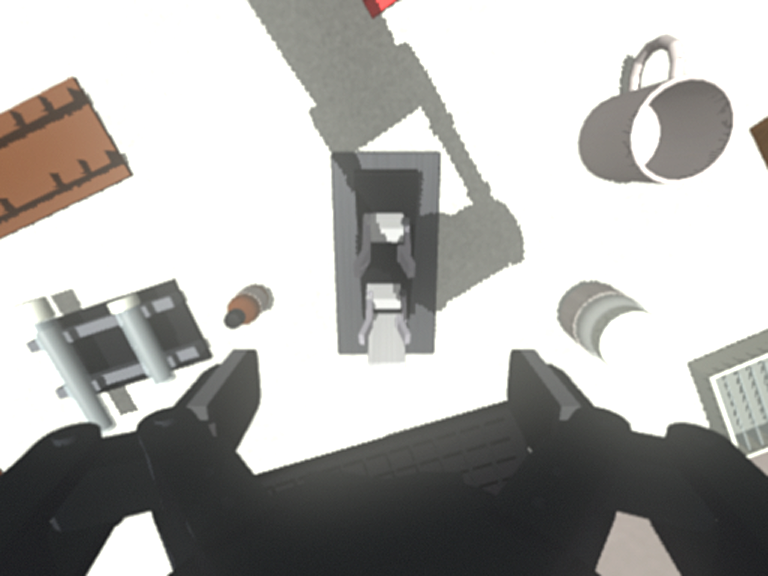

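```bash
cat >> h.py <<'E'
def cradle(xy,yaw):
    x0=np.array([np.cos(yaw),np.sin(yaw),0]); z0=np.array([0,0,1.])
    cx=np.cos(np.pi/6)*x0+.5*z0; cz=-.5*x0+np.cos(np.pi/6)*z0; cy=np.cross(cz,cx)
    return np.array([xy[0],xy[1],.098]),np.c_[cx,cy,cz]
E
python3 - <<'E'
import pickle
from h import *
c=pickle.load(open("w1.pkl","rb")); 
cc=(np.array([[331,152],[440,152],[435,353],[338,353]])+.5)/1.5-.5
P=plane(c,cc,.012)[:,:2]; print(P.round(4))
r=cv2.minAreaRect(P.astype(np.float32)); print(r)
ctr=P.mean(0); u=(P[0]+P[1]-P[2]-P[3]); yaw=np.arctan2(u[1],u[0]); print("ctr",ctr,"yaw",np.degrees(yaw),[np.linalg.norm(P[i]-P[(i+1)%4]) for i in range(4)])
O,R=cradle(ctr,yaw)
x0=np.array([np.cos(yaw),np.sin(yaw)]);y0=np.array([-x0[1],x0[0]])
B=[np.r_[ctr+x0*a+y0*b,.012] for a,b in((.11,.055),(.11,-.055),(-.11,-.055),(-.11,.055))]
pts={}
for s in(-1,1):
    for e in(-.007,.007):
        for y in (-.012,.012): pts[("floor",s,e,y)]=(s*.042+e,0,-.012) if y<0 else (s*.042+e,.0127,.011)
for y in(-.018,.018): pts[("stop",y)]=(-.08,y,.03)
img=cv2.convertScaleAbs(c["frame"],alpha=1.3)
x1,y1,k=205,90,5
im=cv2.resize(img[y1:y1+118+32-30,x1:x1+110],None,fx=k,fy=k,interpolation=cv2.INTER_CUBIC)
def dr(X,col):
    for p in proj(c,X): cv2.circle(im,tuple(np.round((p-[x1,y1]+.5)*k-.5).astype(int).tolist()),3,col,-1)
dr(B,(0,0,255)); dr([O+R@np.array(v) for k_,v in pts.items() if k_[0]=="floor" and k_[3]<0],(0,255,0))
dr([O+R@np.array(v) for k_,v in pts.items() if k_[0]=="floor" and k_[3]>0],(255,0,0))
dr([O+R@np.array(v) for k_,v in pts.items() if k_[0]=="stop"],(0,255,255))
dr([O+R@np.array(v) for v in [(-.042,.0127+.007,.031),(.042,.0197,.031)]],(255,0,255))
cv2.imwrite("pics/w1c.png",im); print(im.shape)
E
```

```text
[[0.4436 0.1376]
 [0.4785 0.2397]
 [0.6847 0.1716]
 [0.6492 0.0677]]
((0.5641554594039917, 0.15459492802619934), (0.10982508957386017, 0.21738146245479584), 71.22100830078125)
ctr [0.56401417 0.15412836] yaw 161.47806149880796 [np.float64(0.10787659744506928), np.float64(0.21715418088953217), np.float64(0.10982520618902125), np.float64(0.21721123589678398)]
(600, 550, 3)
```

View pics/w1c.png

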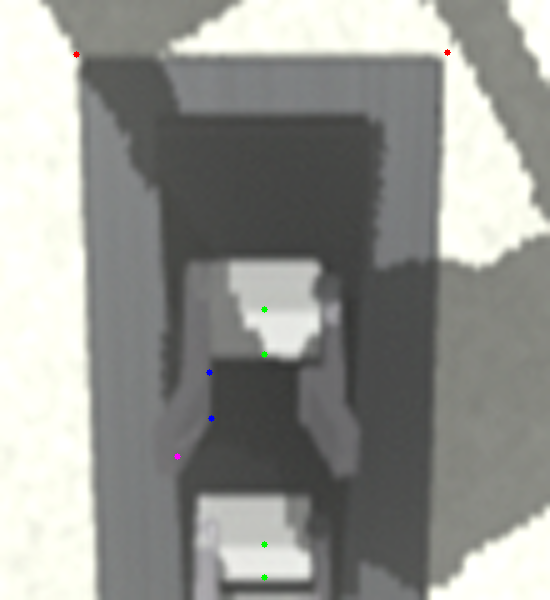

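The holder geometry agrees with the drawn predictions: seat floors match within about 0.5 px, and the prong edge is at crop x≈211. The cradle origin therefore lies over the stand centre, at about (0.564, 0.154), yaw 161.5°. Next I'll go over the rack.

Emit:
drive_tool(deltas=[{"hand": 1,"offset": [0,-6,0],"angular": [0,0,5]},{"hand": 1,"offset": [-1,-12,0],"angular": [0,0,10]},{"hand": 1,"offset": [-2,-18,0],"angular": [0,0,15]},{"hand": 1,"offset": [-2.4,-24,0],"angular": [0,0,18.9]},{"hand": 1,"offset": [-2.4,-30,0],"angular": [0,0,18.9]},{"hand": 1,"offset": [-2.4,-36,0],"angular": [0,0,18.9]},{"hand": 1,"offset": [-2.4,-36,0],"angular": [0,0,18.9]},{"hand": 1,"offset": [-2.4,-36,0],"angular": [0,0,18.9]}])

```text
time: 3.45
tool_pos: [0.513, -0.201, 0.3013]
tcp_rot: [-0.006, -3.141, -0.001]
wrist_force: [-0.1, -0.1, 0.0]
width: 1.003
```

```bash
python3 - <<'E'
from workcell import bot
import pickle
from h import *
s=bot.read_state(); print(s["time"],s["tool_pos"],s["tcp_rot"],s["wrist_force"])
c=bot.read_camera("wrist"); c["pos"]=s["tool_pos"];c["rot"]=s["tcp_rot"]; pickle.dump(c,open("w2.pkl","wb"))
img=cv2.convertScaleAbs(c["frame"],alpha=1.3)
a=proj(c,[[.64,-.26,.0],[.48,-.06,0]]).mean(0); print(a)
for n,P in(("tube .48",[.48,-.204,.037]),("tube .64",[.64,-.204,.037])): print(n,proj(c,[P]))
cv2.imwrite("pics/w2.png",cv2.resize(img[90:290,130:390],None,fx=3,fy=3,interpolation=cv2.INTER_CUBIC))
E
```

```text
3.45 [ 0.51297952 -0.20101899  0.30129788] [-6.02048907e-03 -3.14143849e+00 -9.60063639e-04] [-0.09808958 -0.08805748  0.00417795]
[282.41116769 180.26507673]
tube .48 [[252.32978655 135.67370223]]
tube .64 [[252.94893854 236.6642092 ]]
```

View pics/w2.png

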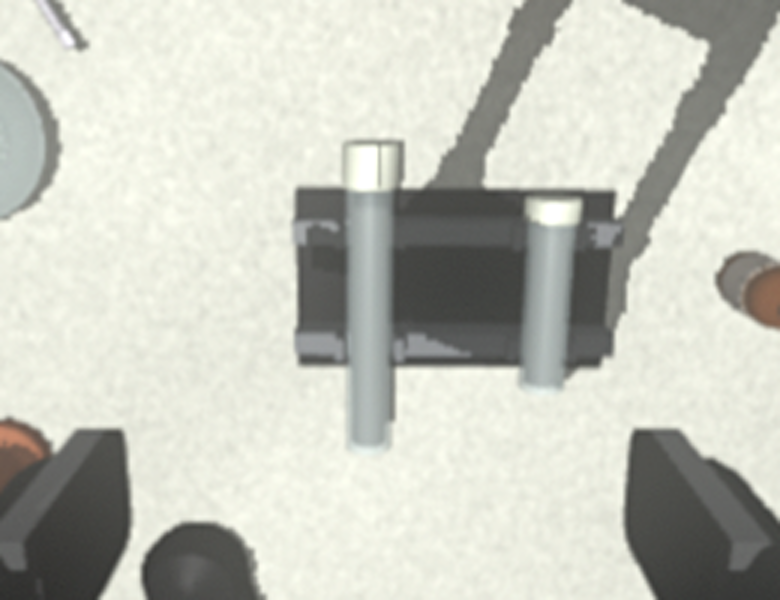

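The long tube runs from its cap at crop (373,143) to its foot at (369,452), between crossbars that are clear either side of mid-length. The short tube is at crop x≈550. I'll descend onto the long tube's middle, at about (0.562, −0.203).

Emit:
drive_tool(deltas=[{"hand": 0.75,"offset": [4.9,-0.2,-3],"angular": [0,0,0]},{"hand": 0.75,"offset": [4.9,-0.2,-8],"angular": [0,0,0]},{"hand": 0.75,"offset": [4.9,-0.2,-14],"angular": [0,0,0]},{"hand": 0.75,"offset": [4.9,-0.2,-19],"angular": [0,0,0]},{"hand": 0.75,"offset": [4.9,-0.2,-23],"angular": [0,0,0]},{"hand": 0.75,"offset": [4.9,-0.2,-26],"angular": [0,0,0]},{"hand": 0.75,"offset": [4.9,-0.2,-28.5],"angular": [0,0,0]},{"hand": 0.75,"offset": [4.9,-0.2,-28.5],"angular": [0,0,0]}])

```text
time: 4.5
tool_pos: [0.561, -0.1998, 0.0141]
tcp_rot: [0.002, -3.137, -0.003]
wrist_force: [-0.7, 0.1, 0.1]
width: 0.749
```

Emit:
drive_tool(deltas=[{"hand": 0.45,"offset": [0,0,0],"angular": [0,0,0]},{"hand": 0.35,"offset": [0,0,0],"angular": [0,0,0]},{"hand": 0.3,"offset": [0,0,0],"angular": [0,0,0]},{"hand": 0.25,"offset": [0,0,0],"angular": [0,0,0]},{"hand": 0.2,"offset": [0,0,0],"angular": [0,0,0]},{"hand": 0.15,"offset": [0,0,0],"angular": [0,0,0]},{"hand": 0.1,"offset": [0,0,0],"angular": [0,0,0]},{"hand": 0.0,"offset": [0,0,0],"angular": [0,0,0]}], force=20)

```text
time: 5.5
tool_pos: [0.5644, -0.2039, 0.0181]
tcp_rot: [0.001, 3.139, -0.004]
wrist_force: [-0.7, -5.3, 5.7]
width: 0.274
```

```bash
python3 - <<'E'
from workcell import bot
for i in range(3):
    s=bot.read_state(); print(s["time"],s["tool_pos"],s["tcp_rot"].round(4),s["wrist_force"].round(1),s["torque"].round(2),s["width"]); bot.read_camera("wrist")
E
```

```text
5.5 [ 0.56442643 -0.20387418  0.01805933] [ 1.3000e-03  3.1386e+00 -3.7000e-03] [-0.7 -5.3  5.7] [-0.76  0.18 -0.05] 0.27424597575002674
5.55 [ 0.56445097 -0.203868    0.01806133] [ 1.2000e-03  3.1386e+00 -3.7000e-03] [-1.3 -4.9  6.3] [-0.75  0.18 -0.04] 0.27192665665976734
5.6 [ 0.56444598 -0.20386751  0.018083  ] [ 1.2000e-03  3.1386e+00 -3.7000e-03] [-1.4 -5.   6.7] [-0.76  0.14 -0.06] 0.27335644508270185
```

Emit:
drive_tool(deltas=[{"hand": 0,"offset": [0,0,1],"angular": [0,0,0]},{"hand": 0,"offset": [0,0,3],"angular": [0,0,0]},{"hand": 0,"offset": [0,0,7],"angular": [0,0,0]},{"hand": 0,"offset": [0,0,12],"angular": [0,0,0]},{"hand": 0,"offset": [0,0,17],"angular": [0,0,0]},{"hand": 0,"offset": [0,0,22],"angular": [0,0,0]},{"hand": 0,"offset": [0,0,22],"angular": [0,0,0]},{"hand": 0,"offset": [0,0,22],"angular": [0,0,0]}])

```text
time: 6.65
tool_pos: [0.5626, -0.2017, 0.2365]
tcp_rot: [-0.001, -3.141, -0.001]
wrist_force: [-1.0, 0.5, -1.6]
width: 0.275
```

```bash
python3 - <<'E'
from workcell import bot
import pickle
from h import *
s=bot.read_state(); print(s["time"],s["q"].round(3),s["tool_pos"].round(4),s["tcp_rot"].round(4),s["wrist_force"].round(1),s["torque"].round(2),s["width"])
D={n:bot.read_camera(n) for n in("wrist","side","top")}; D["s"]=s; pickle.dump(D,open("g1.pkl","wb"))
w=cv2.convertScaleAbs(D["wrist"]["frame"],alpha=1.3)
p=proj(D["side"],[s["tool_pos"]])[0].astype(int); print(p)
sd=D["side"]["frame"][p[1]-70:p[1]+80,p[0]-70:p[0]+80]
a=cv2.resize(w[60:360,110:400],(464,480)); b=cv2.resize(cv2.convertScaleAbs(sd,alpha=1.5),None,fx=2.2,fy=2.2)
o=np.zeros((480,464+b.shape[1],3),np.uint8); o[:,:464]=a; o[:b.shape[0],464:]=b
cv2.imwrite("pics/g1.png",o)
E
```

```text
6.65 [-0.386  0.116  1.769  0.     1.257 -1.957] [ 0.5626 -0.2017  0.2365] [-7.0000e-04 -3.1415e+00 -7.0000e-04] [-1.   0.5 -1.6] [-0.01 -0.02  0.02] 0.274959973422833
[275 120]
```

View pics/g1.png

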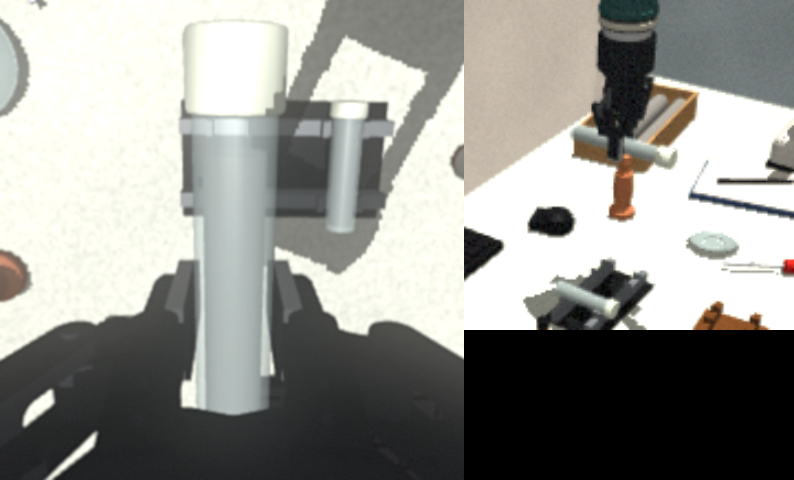

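The tube is held level and square, clear of the rack, with a load of about 1.6 N. Next I'll work out the approach pose above the holder.

```bash
cat >> h.py <<'E'
from scipy.spatial.transform import Rotation as Ro
TUBE=np.array([.0015,0,-.0185])      # tube centre in tool frame
STAND=((.564,.1525),np.radians(161.4))
def goal(p):                          # p: tube centre in cradle -> TCP pose
    O,C=cradle(*STAND); T=C@np.diag([1,-1,-1.]); return O+C@np.array(p)-T@TUBE,T
def move(pos,rot,p):
    g,T=goal(p); A=Ro.from_rotvec(rot)
    return ((g-pos)*100).round(2),np.degrees((Ro.from_matrix(T)*A.inv()).as_rotvec()).round(2),g.round(4)
def where(pos,rot):                   # tube in cradle
    O,C=cradle(*STAND); T=Ro.from_rotvec(rot).as_matrix()
    return (C.T@(pos+T@TUBE-O)*1000).round(1),(C.T@(T@[1,0,0])).round(3)
E
python3 - <<'E'
from h import *
import pickle
s=pickle.load(open("g1.pkl","rb"))["s"]
for p in((.004,0,.15),(.004,0,.05)): print(move(s["tool_pos"],s["tcp_rot"],p))
O,C=cradle(*STAND); print(C.round(3))
E
```

```text
(array([ 6.17, 33.4 , -2.33]), array([  4.85,  29.73, -18.14]), array([0.6243, 0.1322, 0.2131]))
(array([  1.43,  34.99, -10.99]), array([  4.85,  29.73, -18.14]), array([0.5769, 0.1482, 0.1265]))
[[-0.821 -0.319  0.474]
 [ 0.276 -0.948 -0.159]
 [ 0.5    0.     0.866]]
```

Emit:
drive_tool(deltas=[{"hand": 0,"offset": [1,4,0],"angular": [0.6,3.7,-2.3]},{"hand": 0,"offset": [2,9,0],"angular": [1.2,7.4,-4.5]},{"hand": 0,"offset": [3,14,0],"angular": [1.8,11.1,-6.8]},{"hand": 0,"offset": [4,19,0],"angular": [2.4,14.9,-9.1]},{"hand": 0,"offset": [5,24,-0.5],"angular": [3,18.6,-11.3]},{"hand": 0,"offset": [5.6,29,-1.5],"angular": [3.6,22.3,-13.6]},{"hand": 0,"offset": [6.2,33.4,-2.3],"angular": [4.2,26,-15.9]},{"hand": 0,"offset": [6.2,33.4,-2.3],"angular": [4.85,29.73,-18.14]}])

```text
time: 7.8
tool_pos: [0.6237, 0.1355, 0.2101]
tcp_rot: [-0.419, -2.582, -0.112]
wrist_force: [0.4, -0.7, -0.5]
width: 0.275
```

Emit:
drive_tool(deltas=[{"hand": 0,"offset": [-0.8,0.3,-1.5],"angular": [0,0,0]},{"hand": 0,"offset": [-1.9,0.6,-3.5],"angular": [0,0,0]},{"hand": 0,"offset": [-2.8,1,-5.2],"angular": [0,0,0]},{"hand": 0,"offset": [-3.8,1.3,-6.9],"angular": [0,0,0]},{"hand": 0,"offset": [-4.7,1.6,-8.7],"angular": [0,0,0]},{"hand": 0,"offset": [-4.7,1.6,-8.7],"angular": [0,0,0]},{"hand": 0,"offset": [-4.7,1.6,-8.7],"angular": [0,0,0]}])

```text
time: 8.68
tool_pos: [0.5785, 0.1477, 0.1267]
tcp_rot: [-0.424, -2.589, -0.113]
wrist_force: [0.1, -0.3, -0.9]
width: 0.271
```

```bash
python3 - <<'E'
from workcell import bot
import pickle
from h import *
s=bot.read_state(); print(s["time"],s["q"].round(3),s["tool_pos"].round(4),s["tcp_rot"].round(4),s["wrist_force"].round(1),s["torque"].round(2),s["width"])
print(where(s["tool_pos"],s["tcp_rot"]))
D={n:bot.read_camera(n) for n in("wrist","side","top")}; D["s"]=s; pickle.dump(D,open("g2.pkl","wb"))
w=cv2.convertScaleAbs(D["wrist"]["frame"],alpha=1.3)
p=proj(D["side"],[s["tool_pos"]])[0].astype(int); print(p)
x1,y1=p[0]-60,p[1]-70
sd=D["side"]["frame"][y1:y1+150,x1:x1+110]
a=cv2.resize(w[40:370,100:410],(450,480)); b=cv2.resize(cv2.convertScaleAbs(sd,alpha=1.5),None,fx=3.2,fy=3.2,interpolation=cv2.INTER_CUBIC)
print(a.shape,b.shape,x1,y1)
o=np.zeros((480,450+b.shape[1],3),np.uint8); o[:,:450]=a; o[:b.shape[0],450:]=b
cv2.imwrite("pics/g2.png",o[:,:800])
E
```

```text
8.675 [ 0.09   0.512  1.554  0.203  1.561 -1.208] [0.5785 0.1477 0.1267] [-0.424  -2.5891 -0.1133] [ 0.1 -0.3 -0.9] [-0.08 -0.3   0.  ] 0.2710116615950398
(array([ 2.7, -0.1, 51. ]), array([ 1.   , -0.   , -0.001]))
[203 205]
(480, 450, 3) (480, 352, 3) 143 135
```

View pics/g2.png

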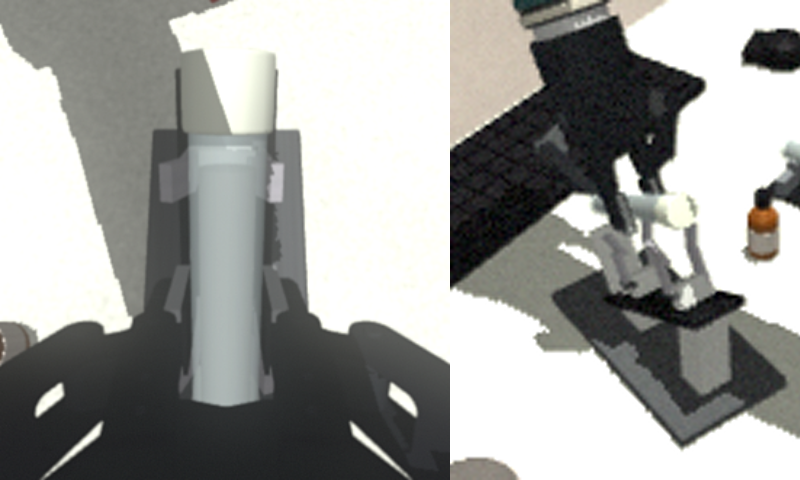

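Both upper-clip arms flank the tube: prong at x≈160–190, jaw at x≈265–285, tube centred at x≈227. Lateral alignment is therefore good. I'll descend gently and watch the force.

Emit:
drive_tool(deltas=[{"hand": 0,"offset": [-0.4,0.14,-0.5],"angular": [0,0,0]},{"hand": 0,"offset": [-0.7,0.24,-1.0],"angular": [0,0,0]},{"hand": 0,"offset": [-1.0,0.34,-1.5],"angular": [0,0,0]},{"hand": 0,"offset": [-1.25,0.42,-1.9],"angular": [0,0,0]},{"hand": 0,"offset": [-1.44,0.49,-2.24],"angular": [0,0,0]},{"hand": 0,"offset": [-1.44,0.49,-2.24],"angular": [0,0,0]}])

```text
time: 9.57
tool_pos: [0.5632, 0.1526, 0.1035]
tcp_rot: [-0.424, -2.587, -0.113]
wrist_force: [-0.8, -0.1, -0.9]
width: 0.271
```

```bash
cat > st.py <<'E'
from workcell import bot
from h import *
s=bot.read_state(); O,C=cradle(*STAND)
print(s["time"],"tube in cradle mm",*where(s["tool_pos"],s["tcp_rot"]),"F cradle",(C.T@s["wrist_force"]).round(1),"M",(C.T@s["torque"]).round(2),"w",round(s["width"],3),s["tool_pos"].round(4))
E
python3 st.py
```

```text
9.575 tube in cradle mm [ 4.9  0.1 22.9] [ 1.    -0.     0.001] F cradle [ 0.2  0.4 -1.2] M [0.02 0.39 0.03] w 0.271 [0.5632 0.1526 0.1035]
```

Emit:
drive_tool(deltas=[{"hand": 0,"offset": [-0.1,0.03,-0.17],"angular": [0,0,0]},{"hand": 0,"offset": [-0.19,0.06,-0.35],"angular": [0,0,0]},{"hand": 0,"offset": [-0.19,0.06,-0.35],"angular": [0,0,0]}])

```text
time: 9.95
tool_pos: [0.5619, 0.1527, 0.1006]
tcp_rot: [-0.424, -2.589, -0.112]
wrist_force: [-0.8, -2.1, 0.8]
width: 0.268
```

```bash
python3 st.py
```

```text
9.95 tube in cradle mm [ 4.6  0.5 19.7] [ 1.    -0.    -0.001] F cradle [0.5 2.3 0.6] M [0.33 0.38 0.04] w 0.268 [0.5619 0.1527 0.1006]
```

Emit:
drive_tool(deltas=[{"hand": 0,"offset": [-0.1,0.03,-0.17],"angular": [0,0,0]},{"hand": 0,"offset": [-0.19,0.06,-0.35],"angular": [0,0,0]},{"hand": 0,"offset": [-0.19,0.06,-0.35],"angular": [0,0,0]}])

```text
time: 10.32
tool_pos: [0.5603, 0.1528, 0.0973]
tcp_rot: [-0.424, -2.589, -0.111]
wrist_force: [1.3, -4.6, 2.7]
width: 0.275
```

```bash
python3 st.py
```

```text
10.325 tube in cradle mm [ 4.3  0.9 16.1] [ 1.    -0.001 -0.002] F cradle [-1.   3.9  3.6] M [ 0.71  0.37 -0.02] w 0.275 [0.5603 0.1528 0.0973]
```

Emit:
drive_tool(deltas=[{"hand": 0,"offset": [-0.08,0.02,-0.13],"angular": [0,0,0]},{"hand": 0,"offset": [-0.14,0.05,-0.26],"angular": [0,0,0]},{"hand": 0,"offset": [-0.14,0.05,-0.26],"angular": [0,0,0]}])

```text
time: 10.7
tool_pos: [0.5584, 0.1539, 0.0942]
tcp_rot: [-0.424, -2.588, -0.112]
wrist_force: [0.9, -5.1, 1.6]
width: 0.269
```

```bash
python3 st.py
```

```text
10.7 tube in cradle mm [ 4.5  0.4 12.3] [ 1. -0. -0.] F cradle [-1.4  4.5  2.6] M [0.62 0.51 0.06] w 0.269 [0.5584 0.1539 0.0942]
```

Emit:
drive_tool(deltas=[{"hand": 0,"offset": [-0.1,0.03,-0.17],"angular": [0,0,0]},{"hand": 0,"offset": [-0.19,0.06,-0.35],"angular": [0,0,0]},{"hand": 0,"offset": [-0.19,0.06,-0.35],"angular": [0,0,0]}])

```text
time: 11.08
tool_pos: [0.5555, 0.1549, 0.0899]
tcp_rot: [-0.424, -2.586, -0.112]
wrist_force: [-1.7, -3.8, -2.3]
width: 0.275
```

```bash
python3 st.py
```

```text
11.075 tube in cradle mm [5.  0.4 7.1] [ 1.    -0.     0.002] F cradle [-0.8  4.2 -2.2] M [0.69 0.38 0.05] w 0.275 [0.5555 0.1549 0.0899]
```

Emit:
drive_tool(deltas=[{"hand": 0,"offset": [-0.1,0.03,-0.17],"angular": [0,0,0]},{"hand": 0,"offset": [-0.19,0.06,-0.35],"angular": [0,0,0]},{"hand": 0,"offset": [-0.19,0.06,-0.35],"angular": [0,0,0]}])

```text
time: 11.45
tool_pos: [0.5541, 0.1557, 0.0867]
tcp_rot: [-0.424, -2.587, -0.113]
wrist_force: [-3.1, -2.9, -3.2]
width: 0.272
```

```bash
python3 st.py
```

```text
11.45 tube in cradle mm [4.8 0.1 3.6] [ 1.    -0.     0.001] F cradle [ 0.1  3.7 -3.7] M [0.52 0.38 0.03] w 0.272 [0.5541 0.1557 0.0867]
```

Emit:
drive_tool(deltas=[{"hand": 0,"offset": [-0.07,0.02,-0.13],"angular": [0,0,0]},{"hand": 0,"offset": [-0.14,0.05,-0.26],"angular": [0,0,0]},{"hand": 0,"offset": [-0.14,0.05,-0.26],"angular": [0,0,0]}])

```text
time: 11.82
tool_pos: [0.5532, 0.1563, 0.0845]
tcp_rot: [-0.424, -2.588, -0.113]
wrist_force: [-1.6, -1.7, -3.6]
width: 0.271
```

```bash
python3 st.py
```

```text
11.825 tube in cradle mm [ 4.7 -0.2  1.1] [ 1. -0. -0.] F cradle [-1.   2.1 -3.6] M [0.33 0.36 0.01] w 0.271 [0.5532 0.1563 0.0845]
```

Emit:
drive_tool(deltas=[{"hand": 0,"offset": [-0.05,0.02,-0.09],"angular": [0,0,0]},{"hand": 0,"offset": [-0.1,0.03,-0.17],"angular": [0,0,0]},{"hand": 0,"offset": [-0.1,0.03,-0.17],"angular": [0,0,0]}])

```text
time: 12.2
tool_pos: [0.5529, 0.1568, 0.0835]
tcp_rot: [-0.424, -2.589, -0.114]
wrist_force: [1.2, -0.1, 0.1]
width: 0.271
```

```bash
python3 st.py
```

```text
12.2 tube in cradle mm [ 4.6 -0.5  0. ] [ 1.     0.    -0.001] F cradle [-0.9 -0.3  0.7] M [0.09 0.29 0.03] w 0.271 [0.5529 0.1568 0.0835]
```

The tube is seated: the jaw pull has vanished, Fz is positive and the estimated z is about 0. Next I'll slide it down the slope to the stop by feel.

Emit:
drive_tool(deltas=[{"hand": 0,"offset": [0.08,-0.03,-0.05],"angular": [0,0,0]},{"hand": 0,"offset": [0.16,-0.05,-0.1],"angular": [0,0,0]},{"hand": 0,"offset": [0.25,-0.08,-0.15],"angular": [0,0,0]},{"hand": 0,"offset": [0.25,-0.08,-0.15],"angular": [0,0,0]}])

```text
time: 12.7
tool_pos: [0.5552, 0.1557, 0.082]
tcp_rot: [-0.424, -2.589, -0.114]
wrist_force: [0.2, 0.5, 4.7]
width: 0.275
```

```bash
python3 st.py
```

```text
12.7 tube in cradle mm [ 1.6 -0.2 -0.1] [ 1.     0.    -0.001] F cradle [ 2.3 -0.6  4.1] M [-0.07 -0.09 -0.06] w 0.275 [0.5552 0.1557 0.082 ]
```

Emit:
drive_tool(deltas=[{"hand": 0,"offset": [0.08,-0.03,-0.03],"angular": [0,0,0]},{"hand": 0,"offset": [0.15,-0.05,-0.05],"angular": [0,0,0]},{"hand": 0,"offset": [0.15,-0.05,-0.05],"angular": [0,0,0]}])

```text
time: 13.08
tool_pos: [0.5564, 0.155, 0.0812]
tcp_rot: [-0.424, -2.588, -0.113]
wrist_force: [-1.0, -0.7, 5.5]
width: 0.274
```

```bash
python3 st.py
```

```text
13.075 tube in cradle mm [ 0.  0. -0.] [ 1. -0. -0.] F cradle [3.3 1.  4.4] M [-0.09 -0.18 -0.04] w 0.274 [0.5564 0.155  0.0812]
```

Emit:
drive_tool(deltas=[{"hand": 0,"offset": [0.08,-0.03,-0.03],"angular": [0,0,0]},{"hand": 0,"offset": [0.15,-0.05,-0.06],"angular": [0,0,0]},{"hand": 0,"offset": [0.15,-0.05,-0.06],"angular": [0,0,0]}])

```text
time: 13.45
tool_pos: [0.5574, 0.1545, 0.0805]
tcp_rot: [-0.424, -2.587, -0.113]
wrist_force: [-0.9, -0.5, 5.9]
width: 0.27
```

```bash
python3 st.py
```

```text
13.45 tube in cradle mm [-1.3  0.1 -0.1] [ 1.    -0.     0.001] F cradle [3.6 0.8 4.7] M [-0.02 -0.29 -0.03] w 0.27 [0.5574 0.1545 0.0805]
```

Emit:
drive_tool(deltas=[{"hand": 0,"offset": [0.08,-0.03,-0.03],"angular": [0,0,0]},{"hand": 0,"offset": [0.17,-0.06,-0.05],"angular": [0,0,0]},{"hand": 0,"offset": [0.17,-0.06,-0.05],"angular": [0,0,0]}])

```text
time: 13.82
tool_pos: [0.5575, 0.1545, 0.0806]
tcp_rot: [-0.423, -2.583, -0.113]
wrist_force: [-4.0, 0.9, 8.7]
width: 0.273
```

```bash
python3 st.py
```

```text
13.825 tube in cradle mm [-1.4  0.1 -0. ] [ 1.    -0.     0.005] F cradle [7.9 0.4 5.5] M [-0.06 -1.09  0.03] w 0.273 [0.5575 0.1545 0.0806]
```

The stop is felt: Fx jumps to about 8 N with no further travel. I'll relax the pose, then release.

Emit:
drive_tool(deltas=[{"hand": 0,"offset": [-0.06,0.02,0.13],"angular": [0,0,0]},{"hand": 0,"offset": [-0.06,0.02,0.13],"angular": [0,0,0]}])

```text
time: 14.08
tool_pos: [0.5575, 0.1544, 0.0806]
tcp_rot: [-0.423, -2.585, -0.112]
wrist_force: [-4.2, 2.3, 2.3]
width: 0.272
```

```bash
python3 st.py
```

```text
14.075 tube in cradle mm [-1.3  0.3  0.1] [ 1.    -0.     0.003] F cradle [ 5.2 -0.8 -0.4] M [-0.06 -0.67  0.06] w 0.272 [0.5575 0.1544 0.0806]
```

Emit:
drive_tool(deltas=[{"hand": 0.35,"offset": [0,0,0],"angular": [0,0,0]},{"hand": 0.45,"offset": [0,0,0],"angular": [0,0,0]},{"hand": 0.6,"offset": [0,0,0],"angular": [0,0,0]},{"hand": 0.6,"offset": [0,0,0],"angular": [0,0,0]},{"hand": 0.6,"offset": [0,0,0],"angular": [0,0,0]}])

```text
time: 14.7
tool_pos: [0.559, 0.1541, 0.0812]
tcp_rot: [-0.424, -2.588, -0.113]
wrist_force: [-0.3, 0.2, -0.6]
width: 0.603
```

```bash
python3 st.py
```

```text
14.7 tube in cradle mm [-2.4  0.1  1.3] [ 1. -0. -0.] F cradle [ 0.  -0.1 -0.7] M [-0.05  0.23  0.03] w 0.603 [0.559  0.1541 0.0812]
```

Released with no residual force. I'll retreat along the clip axis.

Emit:
drive_tool(deltas=[{"hand": 0.6,"offset": [0.5,-0.16,0.9],"angular": [0,0,0]},{"hand": 0.6,"offset": [1.4,-0.48,2.6],"angular": [0,0,0]},{"hand": 0.6,"offset": [2.8,-0.95,5.2],"angular": [0,0,0]},{"hand": 0.6,"offset": [4.7,-1.6,8.7],"angular": [0,0,0]},{"hand": 0.6,"offset": [6.6,-2.2,12],"angular": [0,0,0]},{"hand": 0.6,"offset": [8,-2.7,15],"angular": [0,0,0]},{"hand": 0.6,"offset": [8,-2.7,15],"angular": [0,0,0]},{"hand": 0.6,"offset": [8,-2.7,15],"angular": [0,0,0]}])

```text
time: 15.7
tool_pos: [0.6388, 0.127, 0.2312]
tcp_rot: [-0.424, -2.588, -0.113]
wrist_force: [0.2, 0.0, -0.9]
width: 0.603
```

```bash
python3 - <<'E'
from workcell import bot
import pickle
from h import *
s=bot.read_state(); print(s["time"],s["tool_pos"].round(4),s["wrist_force"].round(1))
D={n:bot.read_camera(n) for n in("wrist","side","top")}; pickle.dump(D,open("g3.pkl","wb"))
O,C=cradle(*STAND)
def crop(n,h,wd,k):
    c=D[n]; p=proj(c,[O])[0]; x,y=int(p[0]-wd/2),int(p[1]-h/2); x,y=max(x,0),max(y,0)
    im=cv2.resize(cv2.convertScaleAbs(c["frame"][y:y+h,x:x+wd],alpha=1.4),None,fx=k,fy=k,interpolation=cv2.INTER_CUBIC)
    for q in proj(c,[O+C@np.array(v) for v in((-.08,0,0),(.08,0,0),(-.08,0,.03))]): cv2.circle(im,tuple(((q-[x,y]+.5)*k).astype(int).tolist()),2,(0,0,255),-1)
    return im
a=crop("wrist",190,130,3); b=crop("side",95,100,4); print(a.shape,b.shape)
o=np.zeros((580,800,3),np.uint8); o[:a.shape[0],:a.shape[1]]=a[:580]; o[:b.shape[0],400:400+b.shape[1]]=b
cv2.imwrite("pics/g3.png",o)
E
```

```text
15.7 [0.6388 0.127  0.2312] [ 0.2  0.  -0.9]
(570, 390, 3) (380, 400, 3)
```

View pics/g3.png

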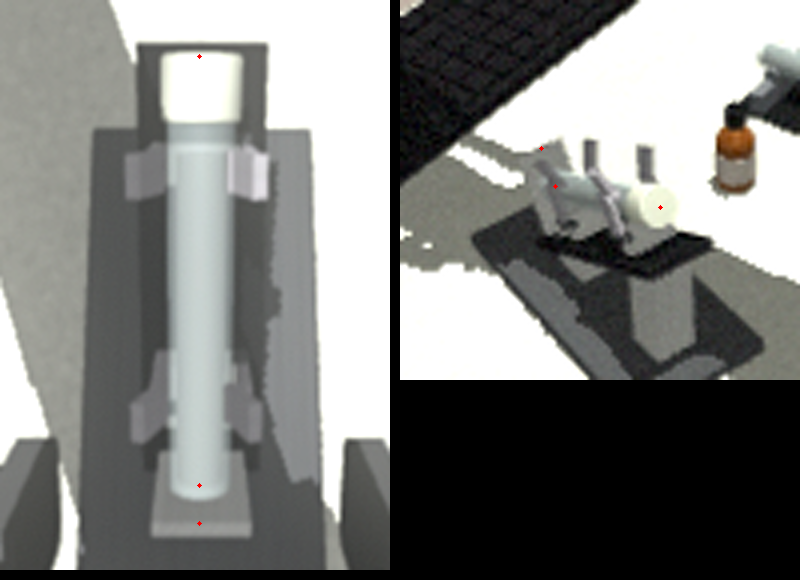

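The tube lies in both clips, with prong and jaw symmetric about it at both clips (crop rows ~175 and ~405). Its foot meets the stop face at about (199,496), against a predicted row of ~500. The cap is uppermost, and the robot is clear. Handing in.

```bash
python3 -c "
from workcell import bot
print(bot.finish_job()); s=bot.read_state(); print(s['time'])"
```

```text
the job is handed in; nothing more can be done
None
the job is handed in; nothing more can be done
```

The long tube is in the sloping holder, cap end uppermost, and the job is handed in at about 16 s on the robot clock. No verdict was reported.

**What I did:** I took the tube from the rack at the lowest grip force (20 N) and lifted it clear. I then pressed it along the clip axis in steps of 2 to 4 mm.

**Forces during the press:**
- The wrist felt at most about 5 N pushing back while snapping past the jaws, then a pull inward as the jaws closed over the tube.
- At the seat floor the pull vanished.
- Sliding down the slope, the force rose to about 8 N with no further travel, which I took as the foot stop.

**Last checks:**
- At release, the arm put the tube within about 0.3 mm of the seat axis and within 0.005 rad of the cradle's axis. These figures rest on my camera-measured holder position.
- The final picture shows it in both clips with its foot against the stop, within 1 to 2 mm, and the gripper clear.

**What disagreed or was not checked:**
- The top and wrist cameras disagreed by about 4 mm on the holder's sideways position. I used a value between them and the felt contact settled it.
- The stop was felt 1.4 mm lower along the slope than I had estimated.
- I could not read the jaw angles. That both jaws are shut is inferred from the feel and the picture.
- I did not measure the bystanders' positions again at the end.

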